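# Hang the last spanner on the spanner carousel

## Robot

A 7-joint arm with a two-finger parallel gripper is mounted at the origin on a cart in front of the work surface, level with it; the furniture and walls round the work are solid. World frame = base frame: x ahead of the robot, y to its left, z up, the work surface at z = 0. Lengths are in m, angles in degrees, forces in N, time in s.
With the tool pointing down it reaches from about 0.425 to 0.8 m from the base axis. Payload 8.3 kg.
Tool frame: the origin (TCP) lies at the very end of the fingers, on their centre line; the grasp point (between the pads) lies 19 mm behind it; z points along the fingers, y is the line along which they close (so a half turn about z gives the same grasp; the last joint's range is limited). The gripper opens to 85 mm and grips with 20 to 120 N. Pads are 22 mm wide; open, the fingers measure 114 mm over their backs; the gripper's body (76 mm by 85 mm) begins 54 mm behind the grasp point. The pads swing forward as they close: fully open they stand 13 mm farther back than shut.
Start: joints at [-77.974, 21.967, 0.94, 78.501, -0.361, 79.538, -2.664], TCP at [0.168, 0.602, 0.231] pointing down, gripper open.
Joint ranges: [-169.22, 169.22], [-14.56, 117.87], [-87.37, 89.26], [10.42, 133.3], [-82.24, 262.24], [0.94, 117.77], [-172.7, 172.7]. Speed limits (degrees/s): [136.94, 136.94, 172.46, 172.46, 180, 180, 180].

## Interface

Orientations are given as a 3x3 rotation matrix whose columns are the frame's x, y, z axes.
In Python, from workcell import movep, move_straight, movej, grip, pause, inverse_kinematics, read_state, get_image, IKError, job_done, silhouettes, spot_point gives the robot as it stands. Calls block until the motion is done:
- movep(position, orientation): joint-space move of the TCP to a pose.
- move_straight(position, speed=0.15, orientation=None): straight line of the TCP; orientation=None keeps the orientation; speed is the mean speed in m/s.
- movej(angles): joint-space move.
- grip(opening, grip_force=None): finger opening in m; grip_force is the grip in N (None keeps the last); returns when the fingers have stopped.
- pause(seconds).
- inverse_kinematics(position, orientation): joint angles nearest the present ones, or None.
- read_state(): the state.
- get_image(name): name is "scene" or "top"; returns a dict with "pixels" (400x640x3 uint8, blue, green, red), "K" (3x3 intrinsics, pixels), "extrinsics" (4x4, takes a point from world to camera coordinates). Camera axes: x right, y down, z forward; pixel columns grow to the right and rows downward; lengths in m; the calibration is good to about 2 mm. A picture is of the moment at which its call begins. There is no depth.
A pose or a line that the arm cannot do raises IKError and nothing moves.
- job_done(): hands the job in; it is judged then, once.
Trained networks look in the newest picture that a camera, given by its name, has taken for a name from the list of things; names that differ only in an ending like _2 or _b are one class to them, and where a whole thing is asked for, a point or a joint stands for the part that bears it (a point fixed in the world has none). Each returns a list of dicts, best first, with "score" (0 to 1); they miss things now and then, are a little off and sometimes report something else, mostly with a low value. They report only what shows in the picture. A call takes as long as a camera call.
- silhouettes(query, camera): "pixels" (400x640 bool, what is visible of it).
- spot_point(query, camera): "position" ([x, y, z] in m, in world coordinates, good to about 4 mm: a listed point, or the origin of a listed thing).
The state is a dict: "time": time; "joints": joint angles; "dq": joint speeds; "tau": joint torques, N m; "tcp_pos": TCP position; "tool_rot": TCP orientation; "ft_force": force on the tool from outside, world axes, zero at the start; "moment": the same for the moment, N m; "finger_gap": finger opening in m; "grasp_force": force on a finger pad.
Only numpy, scipy, OpenCV 4.12 (cv2) and the standard library are available. Lean on these libraries where they do the work, as an engineer would, in place of code of your own. Each camera call takes 0.05 s, during which the arm holds its last target. There are 200 camera calls.

## Task

Close the fingers and push the spanner carousel's head round by its upright peg, counter-clockwise seen from above, until the free hook comes forward and the head is up against its stop, and lean on the peg there with about 12 N for half a second (touch it slowly, never more than 25 N). Then take the spanner out of its block and hang it by its eye on that free hook, pushed gently right back to the hook's collar so that the front of the hook stays free, and let go; press the spanner no harder than 20 N on the carousel, leave its head at the stop, and do not disturb the jar or the tape roll.

Things in the scene. Friction and masses are not known exactly. Their poses are not given: they have to be found in the camera images.
- carousel: Foot of the carousel: dark round disc of 170 mm diameter, 22 mm high, fixed to the bench, with a thin spindle. Origin on the bench at the turning axis (vertical z). Its own -x axis is the 'forward' direction, towards the robot give or take 0.3 rad.
- head (a joint): Turning angle of the carousel's grey head on the foot, rad, growing counter-clockwise seen from above. 0 is the hard stop, where the free hook points along the foot's -x axis; it starts between -1.9 and -1.0. Friction of about 0.12 N m holds it where it is left. Four hooks, 90 degrees apart; three carry spanners fixed to the head, which hang down to z = 61 mm.
- peg_top (a point): Centre of the top face of the upright steel push peg on the head's disc: 12 mm in diameter, 55 mm from the turning axis, from z = 178 to 217 mm. Seen from above it stands 120 degrees counter-clockwise from the free hook. The disc is 132 mm in diameter, z = 172 to 178 mm; below it the column is 32 mm in diameter.
- hook_collar (a point): On the free hook, centre of the collar's front face, 88 mm from the turning axis, z = 160 mm. Its -x axis points outward along the hook, z up. Level round bar of 7 mm, its axis through this point; collar disc of 18 mm. At the outer end it turns up to a lip: lip top 7.5 mm above the bar's axis, inner face 22 mm and outermost point 29 mm out from the collar.
- spanner: Loose flat steel spanner, 8 mm thick (its x), 30 mm wide at the eye (its y), 112 mm tall, about 90 g, standing upright with its eye up in the slotted block. Origin at the centre of its lower end (open jaws, 26 mm wide); z runs up to the eye. Either face may go on the hook first.
- eye (a point): Centre of the spanner's eye, 95 mm above its lower end; axes as the spanner. Rectangular hole through the thickness, 11 mm wide (y), 15 mm tall (z), in a plate 30 mm wide that reaches 19 mm above and 17 mm below this point. Grip its flat sides at y = +-15 mm. When it hangs, the eye's centre lies about 4 mm below the bar's axis.
- stand: Black slotted block 60 x 70 x 40 mm, fixed to the bench, origin at the centre of its underside. The spanner stands in its slot (11 x 30 mm, 30 mm deep); lift it straight up by at least 35 mm to clear.
- paste_jar: Bystander: small jar with yellow lid, 34 mm diameter, 43 mm high, origin under its centre.
- tape_roll: Bystander: roll of black tape lying flat, 60 mm diameter, 19 mm high, origin under its centre.

How it is judged:
By the outcome, as a careful person would: the job done as asked, in the order asked, and still so for the second after the job is handed in, with the robot touching nothing.
It also fails if it takes over 72 s, if anything falls off the work surface, if the arm or the gripper's body presses on something with over 40 N, if the wrist force passes 120 N, or if a joint passes its speed limit or range.

## Working session

There is one attempt and no reset: what is moved stays moved. The work goes in short steps, each a Python script; the robot and the scene stay as the last script left them, time stands still between calls to the robot, and variables do not carry over. Pictures are saved under pics/ and viewed, at most 10 in all, crops included, and the job is handed in when it is done.

```bash
ls; mkdir -p pics; python3 - <<'E'
from workcell import *
import cv2, numpy as np
for c in ("scene","top"):
    im=get_image(c); cv2.imwrite(f"pics/{c}0.png",im["pixels"])
    E=np.array(im["extrinsics"]); print(c,np.round(-E[:3,:3].T@E[:3,3],3),np.round(E[2,:3],2),im["K"][0][0])
    for q in ("carousel","peg_top","hook_collar","spanner","eye","stand","paste_jar","tape_roll"):
        print(q,[(np.round(d["position"],3).tolist(),round(d["score"],2)) for d in spot_point(q,c)[:3]])
s=read_state();print(s["time"],s["ft_force"],np.round(s["tool_rot"],3).tolist())
E
```

```text
pics
scene [-0.031 -0.189  0.912] [ 0.56  0.4  -0.73] 445.169554917984
carousel [([0.66, 0.031, 0.001], 0.76)]
peg_top [([0.625, -0.012, 0.217], 0.73)]
hook_collar [([0.616, 0.105, 0.156], 0.71)]
spanner [([0.491, 0.326, 0.007], 0.62)]
eye [([0.498, 0.325, 0.106], 0.64)]
stand [([0.491, 0.325, 0.0], 0.67)]
paste_jar [([0.685, 0.392, 0.001], 0.6)]
tape_roll [([0.429, 0.165, 0.003], 0.79), ([0.623, -0.015, 0.22], 0.37)]
top [0.418 0.219 1.208] [ 0.12  0.01 -0.99] 457.1913241990174
carousel [([0.658, 0.033, 0.002], 0.66)]
peg_top [([0.623, -0.014, 0.214], 0.68)]
hook_collar [([0.619, 0.109, 0.16], 0.7)]
spanner [([0.495, 0.324, 0.01], 0.39)]
eye [([0.495, 0.323, 0.102], 0.59)]
stand [([0.493, 0.327, 0.002], 0.73)]
paste_jar [([0.684, 0.396, 0.0], 0.64)]
tape_roll [([0.431, 0.166, -0.003], 0.83)]
0.9 [ 0.03598805 -0.1895169  -0.34597873] [[-0.963, 0.269, -0.0], [0.269, 0.963, 0.0], [0.0, 0.0, -1.0]]
```

View pics/scene0.png

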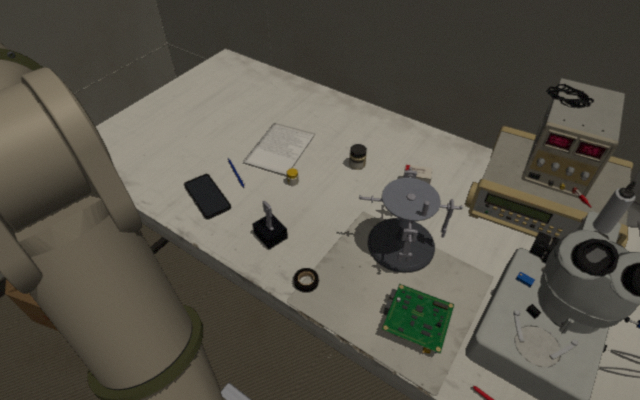

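View pics/top0.png

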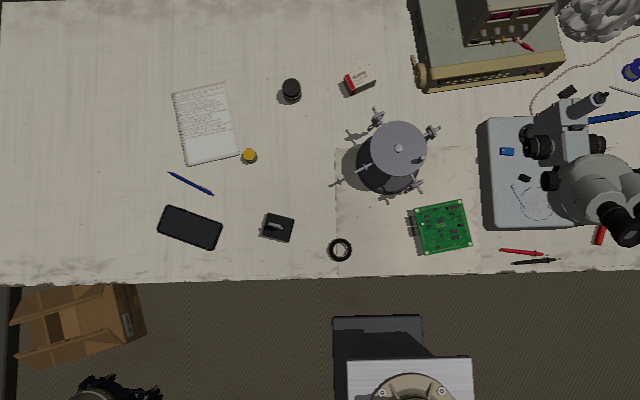

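The pictures show the carousel disc at about (398,150) in the top view. The free hook points left at (345,183), and the spanner block is at (277,227). The jar with the yellow lid is at (249,156) and the tape roll at (340,250). The detections agree with the given sizes: hook radius 86 mm, peg radius 55–58 mm, eye z 104 mm. Next I push the peg.

```bash
cat > h.py <<'E'
from workcell import *
import numpy as np, cv2
AX=np.array([.659,.032])
def rot(psi):
    c,s=np.cos(psi),np.sin(psi); return np.array([[c,s,0],[s,-c,0],[0,0,-1.]])
def u(a): return np.array([np.cos(a),np.sin(a)])
def F(n=3):
    return np.mean([(pause(.02),read_state()["ft_force"])[1] for _ in range(n)],0)
def pushpose(th,d,z=.190):
    """tool centre d behind the peg (at angle th), x axis along the push"""
    p=AX+.055*u(th)-d*u(th+np.pi/2); return [p[0],p[1],z],rot(th+np.pi/2)
E
python3 - <<'E'
from h import *
th=np.radians(235.)
grip(0.0,40)
p,R=pushpose(th,.040,.30); movep(p,R)
p[2]=.190; move_straight(p,.12)
F0=F(5); t0=read_state()["time"]; print(t0,F0)
d=.040
while d>.008:
    d-=.001; p,R=pushpose(th,d); move_straight(p,.03)
    f=F(1)-F0
    if f[:2]@u(th+np.pi/2)<-1.0: break
print("contact d",d,f,read_state()["time"]-t0)
np.save("f0.npy",F0)
E
```

```text
5.4083 [0.09650623 0.20301771 0.43629307]
contact d 0.01599999999999998 [-1.64612557  1.59789934  0.81057642] 6.3999999999999995
```

```bash
python3 - <<'E'
from h import *
F0=np.load("f0.npy"); th=np.radians(235.); d=.016; t0=read_state()["time"]
def go(th,v):
    p,R=pushpose(th,d); move_straight(p,v,R); return -(F(1)-F0)[:2]@u(th+np.pi/2)
for i in range(10):
    th+=np.radians(5); f=go(th,.03)
    if f>6: break
print(np.degrees(th),f,read_state()["time"]-t0)
s=.0008; log=[]
while np.degrees(th)<330:
    th+=s/.055; f=go(th,.02); log.append(round(f,1))
    if f>4.5: s=.0003
    if f>11: break
pause(.7); f=-(F(2)-F0)[:2]@u(th+np.pi/2)
print(log,"held",f,np.degrees(th),F(1)-F0)
st=read_state(); print(st["tcp_pos"],st["time"])
E
```

```text
284.99999999999994 0.23338624479207715 3.333400000000001
[np.float64(2.7), np.float64(1.7), np.float64(1.6), np.float64(1.6), np.float64(2.0), np.float64(1.5), np.float64(2.3), np.float64(1.6), np.float64(3.0), np.float64(2.4), np.float64(2.1), np.float64(0.9), np.float64(1.7), np.float64(1.3), np.float64(2.5), np.float64(1.3), np.float64(2.4), np.float64(1.4), np.float64(1.5), np.float64(1.7), np.float64(1.8), np.float64(1.2), np.float64(5.8), np.float64(5.3), np.float64(6.6), np.float64(8.6), np.float64(8.9), np.float64(10.9), np.float64(12.2)] held 11.849263896254703 306.0431772029868 [-12.64499124  -1.63000361   3.98289674]
[ 0.67643359 -0.02316067  0.18995796] 23.625
```

```bash
python3 - <<'E'
from h import *
st=read_state(); p=np.array(st["tcp_pos"]); a=np.radians(36.04)
p[:2]-=.015*u(a); move_straight(p,.05); p[2]=.27; move_straight(p,.2)
R=rot(np.radians(120)); movep([.494,.400,.27],R)
for c in ("scene","top"):
    im=get_image(c); cv2.imwrite(f"pics/{c}1.png",im["pixels"])
    for q in ("carousel","peg_top","hook_collar","eye","spanner"):
        print(c,q,[(np.round(d["position"],4).tolist(),round(d["score"],2)) for d in spot_point(q,c)[:2]])
print(read_state()["time"])
T=cv2.imread("pics/top0.png"); 
a=cv2.resize(T[205:250,250:305],None,fx=7,fy=7,interpolation=cv2.INTER_CUBIC)
S=cv2.imread("pics/scene0.png")
b=cv2.resize(S[195:250,245:295],None,fx=7,fy=7,interpolation=cv2.INTER_CUBIC)
b=b[:a.shape[0]] if b.shape[0]>a.shape[0] and False else b
H=max(a.shape[0],b.shape[0]); a=cv2.copyMakeBorder(a,0,H-a.shape[0],0,5,0)
cv2.imwrite("pics/st.png",np.clip(np.hstack([a,b])*1.6,0,255).astype(np.uint8))
E
```

```text
scene carousel [([0.6591, 0.028, -0.0017], 0.56)]
scene peg_top [([0.6862, -0.0145, 0.2195], 0.66), ([0.4954, 0.3244, 0.1021], 0.29)]
scene hook_collar [([0.5667, 0.0192, 0.1595], 0.91)]
scene eye [([0.4973, 0.325, 0.1041], 0.55), ([0.4923, 0.3228, -0.0008], 0.37)]
scene spanner [([0.4922, 0.3241, 0.0073], 0.46)]
top carousel [([0.6586, 0.0343, -0.0], 0.6)]
top peg_top [([0.6877, -0.0131, 0.2172], 0.72)]
top hook_collar [([0.5675, 0.0225, 0.1599], 0.9), ([0.6607, 0.0322, 0.0013], 0.62)]
top eye [([0.4948, 0.3243, 0.1049], 0.58)]
top spanner []
26.975
```

View pics/st.png

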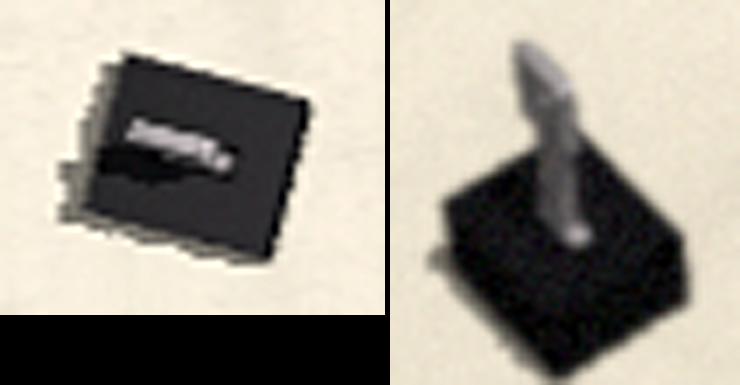

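View pics/top1.png

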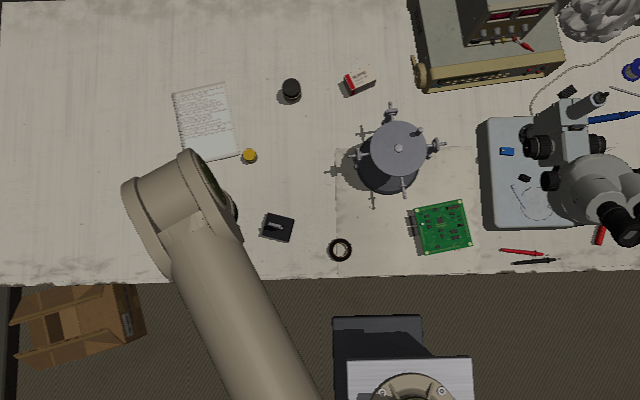

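Seen from above, the slot runs parallel to the block's 70 mm edge, tilted about 16° in the picture. The free hook now points forward: its base is near (403,185), and the jar and tape are untouched. I compute the block's yaw and probe the hook's side gently, towards the stop, to get its exact lateral position.

```bash
python3 - <<'E'
from h import *
im=get_image("top"); K=np.array(im["K"]); E=np.array(im["extrinsics"])
def bp(px,z):
    r=E[:3,:3].T@np.linalg.solve(K,[*px,1]); c=-E[:3,:3].T@E[:3,3]; return (c+r*(z-c[2])/r[2])[:2]
q=[bp((250+x/7,205+y/7),.04) for x,y in ((125,55),(310,105),(270,262),(85,208))]
for i in range(4):
    e=q[(i+1)%4]-q[i]; print(np.linalg.norm(e).round(4),np.degrees(np.arctan2(e[1],e[0])).round(1))
print("block",np.mean(q,0))
th=np.radians(186.); A=np.array([.6575,.0315]); w=u(th+np.pi/2)
def P(l,z): 
    p=A+.117*u(th)+l*w; return [*p,z]
R=rot(th+np.pi/2+np.pi*0)
movep(P(-.030,.25),R); move_straight(P(-.030,.150),.15)
F0=F(4); l=-.023; move_straight(P(l,.150),.03); log=[]
while l<-.008:
    f=-(F(1)-F0)[:2]@w; log.append(round(f,1))
    if f>1.5: break
    l+=.0008; move_straight(P(l,.150),.02)
f=-(F(3)-F0)[:2]@w
tp=np.array(read_state()["tcp_pos"])[:2]
print(log,f,l,"actual lateral",(tp-A)@w, "=> hook axis lateral",(tp-A)@w+.0145)
move_straight(P(-.030,.150),.1); move_straight(P(-.03,.22),.25)
print(read_state()["time"])
E
```

```text
0.0704 -106.7
0.0589 164.5
0.0704 72.3
0.0576 -15.5
block [0.48944442 0.32368704]
[np.float64(1.0), np.float64(0.2), np.float64(0.5), np.float64(-0.5), np.float64(0.4), np.float64(-0.3), np.float64(-0.2), np.float64(0.7), np.float64(0.4), np.float64(0.1), np.float64(-0.1), np.float64(3.4)] 4.377590276427276 -0.014200000000000011 actual lateral -0.014937546900312328 => hook axis lateral -0.0004375469003123269
34.35
```

```bash
python3 - <<'E'
from h import *
ps=np.radians(163.65); R=rot(ps)
grip(.060,40)
movep([.4945,.3245,.175],R); move_straight([.4945,.3245,.088],.12)
grip(0.0,40); st=read_state(); print("gap",st["finger_gap"],st["grasp_force"],st["tcp_pos"],st["ft_force"])
g0=np.array(st["tcp_pos"])
move_straight([.4945,.3245,.150],.12); move_straight([.4945,.3245,.20],.25)
th=np.radians(186.); A=np.array([.6575,.0315]); w=u(th+np.pi/2)
p=A+.145*u(th)-.0004*w
movep([*p,.145],rot(th))
for c in ("scene","top"):
    im=get_image(c); cv2.imwrite(f"pics/{c}2.png",im["pixels"])
    for q in ("eye","hook_collar"):print(c,q,[(np.round(d["position"],4).tolist(),round(d["score"],2)) for d in spot_point(q,c)[:2]])
st=read_state(); print(st["time"],st["tcp_pos"],st["finger_gap"],np.array(st["joints"]).round())
a,b=[cv2.resize(cv2.imread(f"pics/{c}2.png")[y:y+90,x:x+90],None,fx=4.4,fy=4.4,interpolation=cv2.INTER_CUBIC) for c,x,y in(("scene",350,150),("top",350,120))]
cv2.imwrite("pics/pre.png",np.clip(np.hstack([a,b])*1.5,0,255).astype(np.uint8))
E
```

```text
gap 0.029611066292088196 39.49008822441101 [0.49495771 0.32484246 0.08891583] [-0.1470033  -0.49523469  5.49375776]
scene eye []
scene hook_collar []
top eye []
top hook_collar [([0.5671, 0.0218, 0.1588], 0.93)]
40.7167 [0.51337044 0.01769041 0.14511607] 0.029406746410290976 [ 36.  18. -50. 101.  15.  67.  78.]
```

View pics/pre.png

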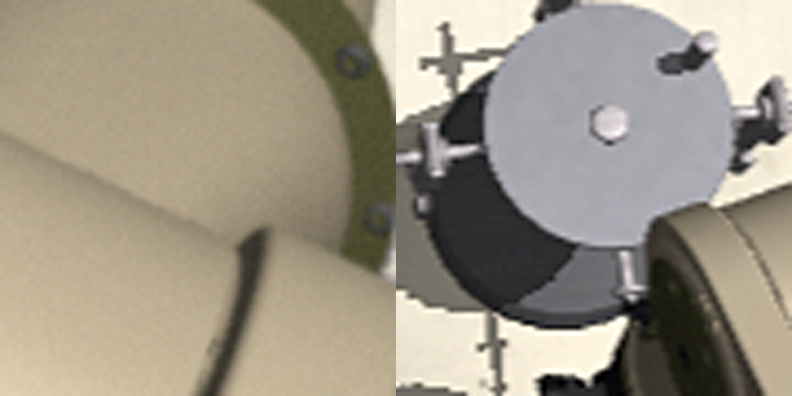

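View pics/scene2.png

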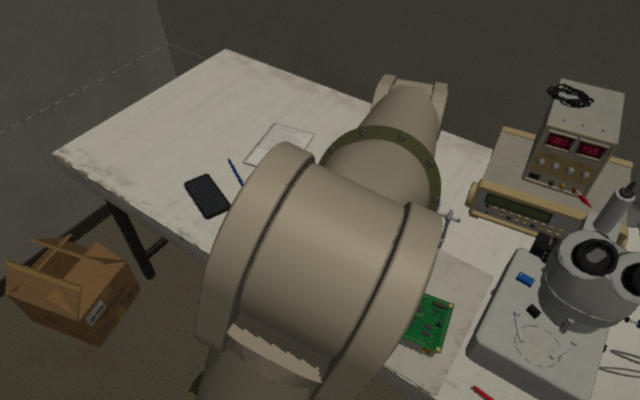

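The arm hides the hook in both views: the carousel's disc shows at about (610,120) in the crop, but the eye isn't visible. The gap of 29.4 mm confirms the grip, so I insert by feel, with low force limits.

```bash
python3 - <<'E'
from h import *
th=np.radians(186.); A=np.array([.6575,.0315]); w=u(th+np.pi/2); r0=u(th)
def P(r,z=.146,l=-.0004): return [*(A+r*r0+l*w),z]
r=.131; move_straight(P(r),.06); F0=F(4); np.save("f1.npy",F0); log=[]
while r>.080:
    r-=.0015; move_straight(P(r),.03)
    f=F(1)-F0; log.append((round(r*1e3,1),round(f[:2]@r0,1),round(f[:2]@w,1),round(f[2],1)))
    if f[:2]@r0>2.5 or abs(f[:2]@w)>4 or abs(f[2])>5: break
print([tuple(map(float,x)) for x in log]); f=F(3)-F0; st=read_state()
print("end",f[:2]@r0,f[:2]@w,f[2],st["time"],"r",(np.array(st["tcp_pos"])[:2]-A)@r0,(np.array(st["tcp_pos"])[:2]-A)@w,st["tcp_pos"][2],st["finger_gap"])
E
```

```text
[(129.5, -0.2, 0.8, -0.3), (128.0, -0.9, 1.6, -0.2), (126.5, -0.8, 0.5, 0.2), (125.0, 0.1, -0.5, 0.5), (123.5, -0.4, 0.1, 0.2), (122.0, 0.0, 0.8, 1.1), (120.5, -0.3, 2.0, -0.4), (119.0, -0.7, 0.7, 0.3), (117.5, -1.0, -0.0, -0.6), (116.0, 0.3, 0.5, 0.8), (114.5, -0.0, -0.2, 1.4), (113.0, 0.1, 0.0, -0.0), (111.5, -0.2, -0.3, -0.1), (110.0, -0.2, 0.7, 0.6), (108.5, -0.9, 1.3, 0.2), (107.0, 0.6, -0.3, 0.4), (105.5, -0.5, 0.2, 0.5), (104.0, -0.0, -0.3, -0.5), (102.5, 0.0, 0.1, 1.0), (101.0, -0.1, 0.9, 0.2), (99.5, 0.4, -0.6, -0.4), (98.0, -0.4, -0.7, -0.8), (96.5, -0.6, 0.7, 0.3), (95.0, -0.6, 0.9, 0.8), (93.5, -1.0, 0.4, -0.4), (92.0, -0.7, 0.7, 0.5), (90.5, -0.6, 0.9, -0.1), (89.0, 5.3, 1.1, 2.7)]
end 4.830858412677882 0.7311091683917866 2.151356826945227 48.6833 r 0.09008701395465772 -0.00042419038948425975 0.145626828168954 0.029223199028168438
```

Threaded past the lip without touching it, and it meets the collar at r = 90 mm as expected. Now I lower it onto the bar and release.

```bash
python3 - <<'E'
from h import *
F0=np.load("f1.npy")
th=np.radians(186.); A=np.array([.6575,.0315]); w=u(th+np.pi/2); r0=u(th)
def P(r,z=.146,l=-.0004): return [*(A+r*r0+l*w),z]
move_straight(P(.0897),.02); z=.146-.003; move_straight(P(.0897,z),.03); log=[]
while z>.1365:
    f=F(1)-F0; log.append((round(z*1e3,1),float(round(f[:2]@r0,1)),float(round(f[2],1))))
    if f[2]>2: break
    z-=.0008; move_straight(P(.0897,z),.02)
print(log)
f=F(3)-F0; print("pre-release",f[:2]@r0,f[:2]@w,f[2],read_state()["time"])
grip(.060); print(read_state()["time"])
q=np.array(read_state()["tcp_pos"]); q[2]=.27; move_straight(q,.15)
movep([.45,.30,.30],rot(np.radians(163)))
for c in ("scene","top"):
    im=get_image(c); cv2.imwrite(f"pics/{c}3.png",im["pixels"])
    for q in ("eye","hook_collar","peg_top"):print(c,q,[(np.round(d["position"],4).tolist(),round(d["score"],2)) for d in spot_point(q,c)[:2]])
print(read_state()["time"])
a,b=[cv2.resize(cv2.imread(f"pics/{c}3.png")[y:y+110,x:x+110],None,fx=3.6,fy=3.6,interpolation=cv2.INTER_CUBIC) for c,x,y in(("scene",350,150),("top",350,110))]
cv2.imwrite("pics/post.png",np.clip(np.hstack([a,b])*1.5,0,255).astype(np.uint8))
E
```

```text
[(143.0, 2.7, -1.8), (142.2, 5.4, 0.6), (141.4, 5.9, 2.3)]
pre-release 5.2704760865260845 0.3215945256473586 1.4226020393708991 49.7833
50.1833
scene eye [([0.568, 0.0215, 0.1566], 0.56)]
scene hook_collar [([0.5669, 0.0187, 0.1575], 0.74)]
scene peg_top [([0.6894, -0.0154, 0.2171], 0.64), ([0.5677, 0.0199, 0.0617], 0.16)]
top eye [([0.5667, 0.0211, 0.1525], 0.42)]
top hook_collar [([0.5717, 0.0245, 0.16], 0.57)]
top peg_top [([0.6873, -0.013, 0.2174], 0.68)]
52.75
```

View pics/post.png

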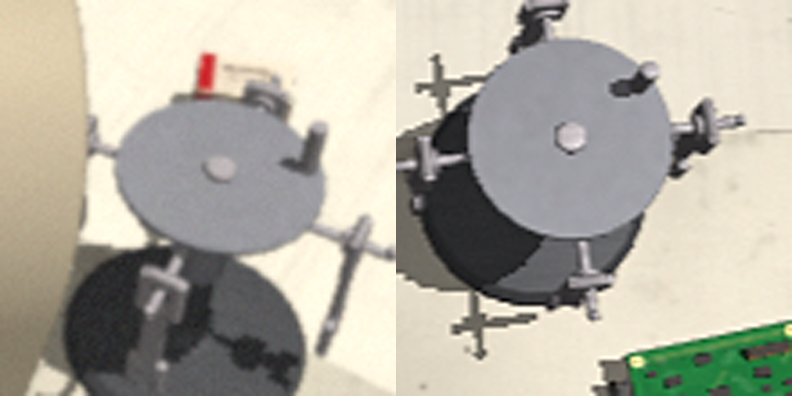

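The picture shows the spanner hanging on the front hook: its plate is at about (160,290) in the scene crop and (590,282) in the top crop. About 20 mm of free hook sticks out in front, as it should with the plate at the collar. The peg is where it was at the stop.

```bash
python3 -c "
from workcell import *
print(job_done())"
```

```text
the job is handed in; nothing more can be done
None
```

The job is handed in at about 53 s: the head was pushed to its stop and held there with about 12 N, and the spanner now hangs on the free hook at the collar, released, after pressing on the carousel with at most about 6 N; the peg measured unmoved and nothing came near the jar or tape.

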